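Hold a die-cast housing in the corner of the contact-test nest

TASK

Of the three die-cast aluminium housings take the middle-length one, the only one this contact-test nest is made for: pick it up, set it flat on the nest's plate and push it into the corner, so that it stands square and fully home against both black fences at once with all three brass spring pins pushed in flush. The springs push it out again if released, so keep gripping it and keep pressing: finish while still holding it there for the meter reading. Leave the other two housings, the meter, the solder reel and the screwdriver where they are.

Things in the scene. Friction and masses are not known exactly. Their poses are not given: they have to be found in the camera images.
- middle_housing: The one to test: grey die-cast aluminium box 36 (x) x 58 (y) x 48 mm (z), screwed lid; a round plug connector (17 mm collar, 12 mm barrel) stands 12 mm up from the lid's centre. Loose, 0.13 to 0.25 kg, starts upright on the bench, long side within 0.4 rad of y. Origin at the centre of its underside; x across, y along, z up. Turned half round it is the same part.
- short_housing: Look-alike, 36 x 44 (y) x 48 mm, otherwise the same; too short to reach the outer pin. Origin at the centre of its underside. Leave it alone.
- long_housing: Look-alike, 36 x 78 (y) x 48 mm, otherwise the same; too long to go in beside the cheek. Origin at the centre of its underside. Leave it alone.
- nest: Contact-test nest fixed to the bench, turned up to 0.25 rad. Aluminium plate 100 (x) x 140 (y) x 10 mm, top at z = 10; origin at the centre of its underside; x points away from the robot, y left. Far and left fences make the corner; the robot's side is open. The middle housing is home with its origin at x = 8, y = 8, z = 10 mm, long side along nest y. Two meter sockets on the right rim.
- far_fence: Black plastic bar 14 (x) x 98 (y) x 14 mm high on the plate, its top 24 mm over the bench; origin at the centre of its underside, at nest x = 33, y = 2, z = 10 mm; axes as the nest. Stop face towards the robot, at nest x = 26 mm. A housing's upper 34 mm stand above the fences, free for the fingers.
- left_fence: Black plastic bar, 56 (x) x 14 (y) x 14 mm high on the plate, along the left side; origin at the centre of its underside, at x = -6, y = 44, z = 10 mm in the nest frame; axes as the nest. Its stop face looks to the right, at nest y = 37 mm. Plate, fences and pins are smooth (friction about 0.25).
- pin_corner (a joint): Brass spring pin, 7 mm thick, in the far fence near the corner (nest x = 26, y = 27, z = 17 mm), standing 4 mm out of the stop face; value 0 = out, 0.004 m = pushed in flush with the face; spring 1 N out, 2 N flush.
- pin_outer (a joint): The same spring pin in the far fence at nest y = -14 mm; 0 = out, 0.004 m = flush.
- pin_left (a joint): The same spring pin in the left fence (nest x = 8, y = 37, z = 17 mm), standing out to the right; 0 = out, 0.004 m = flush.
- multimeter: Orange hand-held meter, 170 x 85 x 44 mm, lying on its back beyond the nest; origin at the centre of its underside. Leave it alone.
- solder_reel: White solder reel, 60 mm across, 50 mm high, standing beyond the work; origin at the centre of its underside. Leave it alone.
- screwdriver: Orange-handled screwdriver 190 mm long, lying right of the nest; origin under its middle. Leave it alone.
- cheek: Low black guide bar on the nest, 44 (x) x 10 (y) x 10 mm high, opposite the left fence; origin at the centre of its underside, at nest x = -4, y = -42, z = 10 mm. Its inner face, at nest y = -37 mm, leaves 74 mm to the left fence.
There are look-alikes about, which are no part of the job. Leave any brown or red look-alike of the middle_housing alone.

How it is judged:
By the outcome, as a careful person would: the job done as asked, in the order asked, and still so for the second after the job is handed in, while the arm keeps its last pose, push and grip.
It also fails if it takes over 48 s, if anything falls off the work surface, if the arm or the gripper's body presses on something with over 40 N, if the wrist force passes 120 N, or if a joint passes its speed limit or range.

ROBOT

A 6-joint arm with a two-finger parallel gripper is mounted at the origin on a cart in front of the work surface, level with it; the furniture and walls round the work are solid. World frame = base frame: x ahead of the robot, y to its left, z up, the work surface at z = 0. Lengths are in mm, angles in rad, forces in N, time in s.
With the tool pointing down it reaches from about 350 to 875 mm from the base axis. Payload 4.2 kg.
Tool frame: the origin (TCP) lies between the finger pads; the fingertips stand 11 mm ahead of it and the grasp point (between the pads) lies 8 mm behind it; z points along the fingers, y is the direction in which the jaws open and shut (so a half turn about z gives the same grasp; the last joint's range is limited). The gripper opens to 85 mm and grips with 20 to 120 N. Pads are 22 mm wide; open, the fingers measure 114 mm over their backs; the gripper's body (76 mm by 85 mm) begins 54 mm behind the grasp point. The pads swing forward as they close: fully open they stand 13 mm farther back than shut.
Start: joints at [-0.96, 0.385, 0.008, 0, -1.194, -0.259], TCP at [215.382, -586.694, 242.312] pointing down, gripper open.
Joint ranges: [-3.14, 3.14], [-1.21, 2.06], [-1.07, 1.41], [-3.16, 2.05], [-2.99, -0.16], [-3.1, 3.1]. Speed limits (rad/s): [2.79, 2.79, 3.14, 3.14, 3.14, 3.14].

INTERFACE

Orientations are given as a unit quaternion [x, y, z, w].
In Python, from bench import * gives the robot as it stands.
- The arm moves only by the tool servo_tool, never from a script. Its argument "rows" is a list of rows, each a list of 7 numbers: the opening, from 0 (shut) to 1 (fully open), then the shift along the tool's x, y, z in cm, then the turn, a rotation vector about the tool's x, y, z in degrees. A call has 1 to 12 rows; each row shifts and turns the commanded pose from where the row before left it, along the tool's axes as they then stand; what a row does not reach is not made up. A row lasts 1/10 s, in which the tool goes at most 50 mm and 8.59 degrees, less where a joint would pass 70% of its speed; a pose out of reach is approached as far as the arm can. A call is refused whole if a number of a shift passes 5 or a number of a turn 8.59, either way. A call with a gripper value outside its range is refused whole. The fingers move at their own pace and stop on an object; the grip force is fixed at half the most. Time passes only in rows, so rows that do not move let the fingers close. It gives the time, the measured TCP pose, the force and the opening at its end, in the units of the state.
- read_state(): the state, without advancing time (a new reading comes with each control period).
- get_image(name): name is "scene" or "top" or "wrist"; returns a dict with "image" (400x640x3 uint8, red, green, blue), "mtx" (3x3 intrinsics, pixels), "extrinsics" (4x4, takes a point from camera to world coordinates). Camera axes: x right, y up, looking along -z (the intrinsics and any distortion apply to the point x, -y, -z); pixel columns grow to the right and rows downward; lengths in mm; the calibration is good to about 2 mm. A picture is of the moment at which its call begins. There is no depth.
- job_done(): hands the job in, once; it reports no verdict.
The state is a dict: "clock": time; "joints": joint angles; "joint_vel": joint speeds; "joint_efforts": joint torques, N m; "position": TCP position; "ee_rot": TCP orientation; "contact_force": force on the tool from outside, world axes, zero at the start; "wrist_torque": the same for the moment, N m; "gripper_width": finger opening in mm.
Only numpy, scipy, OpenCV 4.12 (cv2) and the standard library are available. Lean on these libraries where they do the work, as an engineer would, in place of code of your own. Each camera call takes 0.05 s, during which the arm holds its last target. There are 200 camera calls.

## Working session

There is one attempt and no reset: what is moved stays moved. The work goes in short steps, Python scripts to look and compute and a tool call to move; the robot and the scene stay as the last step left them, time stands still between calls to the robot, and variables do not carry over. Pictures are saved under pics/ and viewed, about 8 in all and at most 12, crops included, and the job is handed in when it is done.

Besides the shell and the picture viewer there is one more tool, called as name([rows], argument=value, ...), one row to a line, values as JSON. servo_tool: Moves the arm, as the interface text tells. Its arguments: {"type":"object","properties":{"rows":{"type":"array","items":{"type":"array","items":{"type":"number"}}}},"required":["rows"]}

```bash
mkdir -p pics
cat > h.py <<'E'
from bench import *
import numpy as np, cv2
from scipy.spatial.transform import Rotation as R
def ray(d,u,v,z):
    K=np.array(d["mtx"]);T=np.array(d["extrinsics"])
    p=np.linalg.inv(K)@[u,v,1]; r=T[:3,:3]@[p[0],-p[1],-p[2]]; c=T[:3,3]
    return c+r*(z-c[2])/r[2]
def proj(d,P):
    K=np.array(d["mtx"]);T=np.array(d["extrinsics"])
    q=T[:3,:3].T@(np.array(P)-T[:3,3]); q=K@[q[0],-q[1],-q[2]]; return q[:2]/q[2]
def snap(n,f):
    d=get_image(n); cv2.imwrite(f"pics/{f}.png",d["image"][:,:,::-1]); np.savez(f"pics/{f}.npz",**{k:np.array(d[k]) for k in("image","mtx","extrinsics")}); return d
def load(f): return dict(np.load(f"pics/{f}.npz"))
E
python3 - <<'E'
from h import *
for n in("top","scene"):
    d=snap(n,n+"0"); print(n,d["mtx"],d["extrinsics"],d.keys())
s=read_state();print(s)
E
```

```text
top [[497.25001696   0.         313.44052184]
 [  0.         497.25001696 202.7258668 ]
 [  0.           0.           1.        ]] [[-2.06926561e-01  8.62239415e-01 -4.62303568e-01 -2.39375813e+02]
 [-9.78356419e-01 -1.82531270e-01  9.74733401e-02  1.75255346e+02]
 [-3.39501853e-04  4.72467487e-01  8.81348035e-01  1.58708682e+03]
 [ 0.00000000e+00  0.00000000e+00  0.00000000e+00  1.00000000e+00]] dict_keys(['image', 'mtx', 'extrinsics'])
scene [[488.70098962   0.         324.01505472]
 [  0.         488.70098962 196.13297386]
 [  0.           0.           1.        ]] [[-5.68270797e-01  6.53198392e-01 -5.00400002e-01 -1.20044289e+02]
 [-8.22832464e-01 -4.48240762e-01  3.49323570e-01  4.77602539e+02]
 [ 3.87791600e-03  6.10255750e-01  7.92194977e-01  1.14319120e+03]
 [ 0.00000000e+00  0.00000000e+00  0.00000000e+00  1.00000000e+00]] dict_keys(['image', 'mtx', 'extrinsics'])
{'clock': 0.1, 'joints': array([-9.60422370e-01,  3.85497476e-01,  6.79481551e-03, -4.51302837e-04,
       -1.19401114e+00, -2.58583467e-01]), 'joint_vel': array([-0.00037017, -0.00050461,  0.00286621,  0.00167506, -0.00045214,
        0.00161811]), 'joint_efforts': array([-1.84786654e-04, -3.93319523e+01,  1.88929850e+01,  4.19808358e+00,
       -2.61054418e-03,  1.24995847e-05]), 'position': array([ 215.20729794, -586.25797817,  241.33043214]), 'ee_rot': array([-1.74907613e-01,  9.84584361e-01,  9.57950687e-04, -2.13313744e-04]), 'contact_force': array([-0.0371986 ,  0.14114769, -0.15349345]), 'wrist_torque': array([-0.00409899, -0.04105119,  0.01456104]), 'gripper_width': 85.38774190719599}
```

View pics/top0.png

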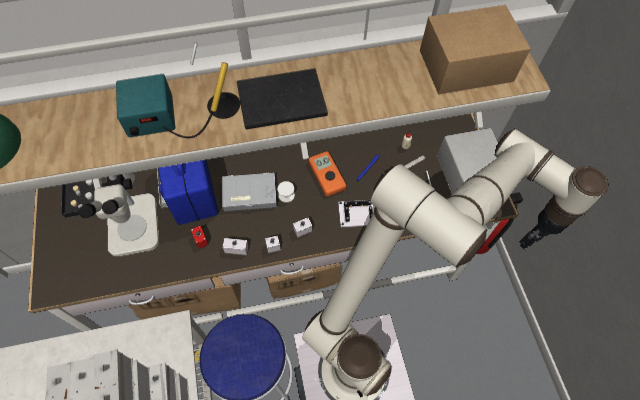

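View pics/scene0.png

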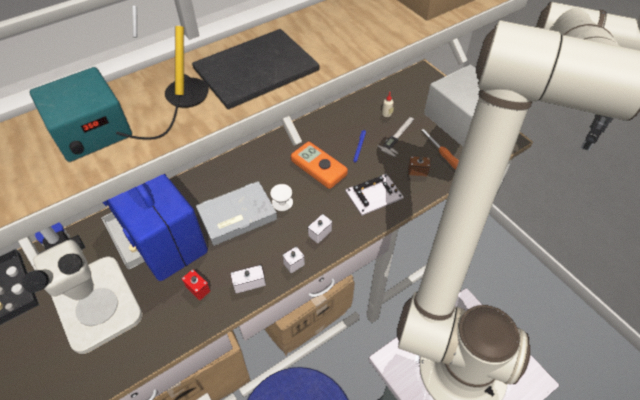

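The top view shows three pale boxes near (235,246), (272,244) and (303,227), a red look-alike at (199,236), and the nest at (355,213). In the scene view they are at (248,279), (293,260), (319,228), red (196,284) and nest (375,193), with a brown look-alike at (419,166). I'll measure them and enlarge.

Run:
```python
from h import *
for n,boxes in(("scene0",[(225,255,275,300),(275,240,310,277),(300,208,340,248)]),("top0",[(218,230,252,262),(260,230,285,256),(290,212,317,240)])):
    d=load(n); im=d["image"]; hsv=cv2.cvtColor(im,cv2.COLOR_RGB2HSV)
    for b in boxes:
        x0,y0,x1,y1=b
        m=((hsv[y0:y1,x0:x1,2]>205)&(hsv[y0:y1,x0:x1,1]<60)).astype(np.uint8)
        m=cv2.morphologyEx(m,cv2.MORPH_CLOSE,np.ones((5,5)))
        c=max(cv2.findContours(m,0,1)[0],key=cv2.contourArea)[:,0]+[x0,y0]
        P=np.array([ray(d,u,v,48)[:2] for u,v in c],np.float32)
        print(n,b,len(c),cv2.minAreaRect(P), cv2.minAreaRect(c.astype(np.float32)))
d=load("scene0");im=d["image"][150:310,180:420,::-1]
cv2.imwrite("pics/crop.png",cv2.resize(im,None,fx=3.3,fy=3.3,interpolation=cv2.INTER_CUBIC))
```

```text
scene0 (225, 255, 275, 300) 78 ((475.6337890625, 296.8262634277344), (76.59371948242188, 35.77940368652344), 72.25531768798828) ((246.77853393554688, 275.0583190917969), (12.419272422790527, 31.099079132080078), 75.25643920898438)
scene0 (275, 240, 310, 277) 44 ((457.35784912109375, 170.9661102294922), (36.30567932128906, 42.9661865234375), 1.1918278932571411) ((292.9999694824219, 255.5), (12.480754852294922, 16.086305618286133), 56.3099365234375)
scene0 (300, 208, 340, 248) 44 ((500.4449157714844, 58.193355560302734), (34.58847427368164, 56.518680572509766), 11.96932315826416) ((319.5, 223.99998474121094), (11.570868492126465, 19.755138397216797), 48.8140754699707)
top0 (218, 230, 252, 262) 57 ((470.6362609863281, 297.8109130859375), (75.19375610351562, 34.22335433959961), 71.8671875) ((234.39108276367188, 243.58912658691406), (22.587343215942383, 9.45285415649414), 5.7105937004089355)
top0 (260, 230, 285, 256) 37 ((453.2274169921875, 172.04684448242188), (33.15190505981445, 40.69858169555664), 3.372897148132324) ((272.0294189453125, 241.11767578125), (8.973817825317383, 12.126781463623047), 75.96376037597656)
top0 (290, 212, 317, 240) 41 ((494.8051452636719, 59.758811950683594), (33.621498107910156, 54.54513168334961), 13.47254753112793) ((302.2327880859375, 224.0430908203125), (8.928838729858398, 15.888080596923828), 66.80140686035156)
```

View pics/crop.png

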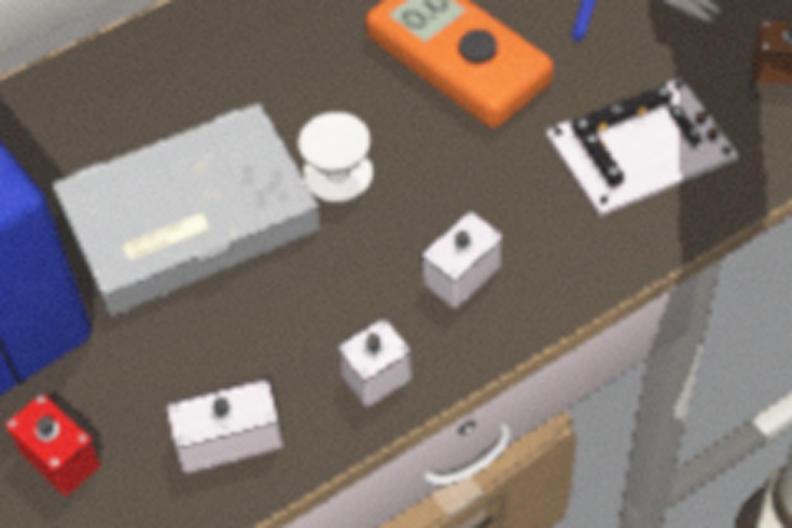

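Of the three pale grey boxes in the scene view, (247,275) measures 77 mm and is the long one, and (293,255) measures 43 mm and is the short one. (319,224) measures 57 x 35 mm, so it fits the 58 mm middle housing; the top view agrees at about (498,59), yaw about 12.5°. The enlarged crop confirms this, and red and brown are excluded. Next I get a rough nest pose.

Run:
```python
from h import *
d=load("scene0")
# plate corners from crop
for c in [(548,130),(680,80),(738,155),(605,213)]:
    print(ray(d,180+c[0]/3.3,150+c[1]/3.3,10)[:2])
q=read_state(); M=R.from_quat(q["ee_rot"]).as_matrix(); print(M)
# housing collar check by two views: connector at crop (462,238)
```

```text
[579.55153551 -90.17984249]
[ 558.22609195 -224.91821082]
[ 461.4094078  -212.39269151]
[478.02438355 -76.75355809]
[[-9.38814563e-01 -3.44422192e-01 -7.55156489e-04]
 [-3.44423009e-01  9.38812819e-01  1.81174614e-03]
 [ 8.49450178e-05  1.96098693e-03 -9.99998074e-01]]
```

servo_tool([
  [1,0,0,0,0,0,-8.2],
  [1,0,0,0,0,0,-8.2],
  [1,0,0,0,0,0,-8.2],
  [1,0,0,0,0,0,-8.2],
  [1,0,0,0,0,0,-8.2],
  [1,0,0,0,0,0,-8.2],
  [1,0,0,0,0,0,-8.2],
  [1,0,0,0,0,0,-8.2],
  [1,0,0,0,0,0,-8.2],
  [1,0,0,0,0,0,-8.2],
  [1,0,0,0,0,0,0],
])

```text
clock: 1.2
position: [215.3, -586.4, 241.7]
ee_rot: [0.778, -0.628, -0.001, -0.0]
contact_force: [-0.5, 0.4, -0.4]
gripper_width: 85.3
```

servo_tool([
  [1,-3.1,-2.85,0,0,0,0],
  [1,-3.1,-2.85,0,0,0,0],
  [1,-3.1,-2.85,0,0,0,0],
  [1,-3.1,-2.85,0,0,0,0],
  [1,-3.1,-2.85,0,0,0,0],
  [1,-3.1,-2.85,0,0,0,0],
  [1,-3.1,-2.85,0,0,0,0],
  [1,-3.1,-2.85,0,0,0,0],
  [1,-3.1,-2.85,0,0,0,0],
  [1,-3.1,-2.85,0,0,0,0],
  [1,-3.1,-2.85,0,0,0,0],
  [1,-3.1,-2.85,0,0,0,0],
])

```text
clock: 2.4
position: [471.8, -149.3, 242.3]
ee_rot: [0.777, -0.63, 0.0, -0.0]
contact_force: [-0.3, -0.5, -0.0]
gripper_width: 85.4
```

Run:
```python
from h import *
d=snap("wrist","w1"); print(d["mtx"],d["extrinsics"]); s=read_state(); print(s["position"],s["joints"])
for p in [(519,-151,10),(498,59,48)]: print(proj(d,p))
```

```text
[[291.85870845   0.         325.12094557]
 [  0.         291.85870845 196.21001179]
 [  0.           0.           1.        ]] [[-9.78204063e-01  1.96462135e-01  6.72267891e-02  4.91065302e+02]
 [-2.07644507e-01 -9.24334780e-01 -3.20138990e-01 -2.30785215e+02]
 [-7.55130242e-04 -3.27120534e-01  9.44982320e-01  3.73310712e+02]
 [ 0.00000000e+00  0.00000000e+00  0.00000000e+00  1.00000000e+00]]
[ 474.94623287 -145.95960541  242.36069427] [ 2.89075951e-02  1.64618078e-01 -2.99220066e-01 -6.78342426e-04
 -1.10426979e+00  1.84340722e-01]
[290.4318735  155.97955262]
[276.41174569 313.09444909]
```

View pics/w1.png

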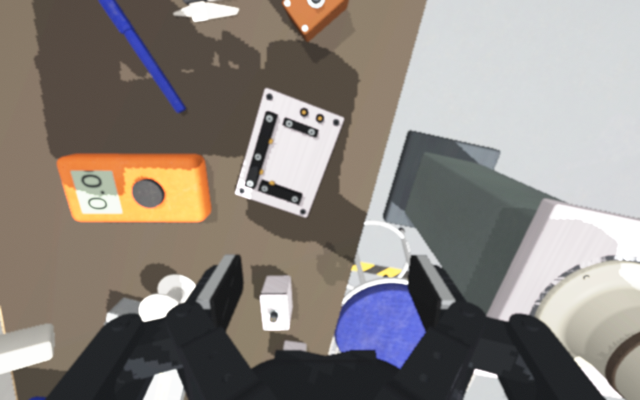

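The wrist view shows the nest plate, corners about (266,89), (343,118), (306,216) and (237,193), with the far fence on its left side and the left fence at the bottom. The middle housing is at (276,303) and the meter is clear of it. I'll measure both here.

Run:
```python
from h import *
d=load("w1"); im=d["image"]; hsv=cv2.cvtColor(im,cv2.COLOR_RGB2HSV)
def fit(x0,y0,x1,y1,z,th):
    m=((hsv[y0:y1,x0:x1,2]>th)&(hsv[y0:y1,x0:x1,1]<45)).astype(np.uint8)
    m=cv2.morphologyEx(m,cv2.MORPH_CLOSE,np.ones((5,5)))
    m=cv2.morphologyEx(m,cv2.MORPH_OPEN,np.ones((3,3)))
    c=max(cv2.findContours(m,0,1)[0],key=cv2.contourArea); c=cv2.convexHull(c)[:,0]
    P=np.array([ray(d,u+x0,v+y0,z)[:2] for u,v in c],np.float32); return cv2.minAreaRect(P)
print(fit(225,75,355,225,10,140)); print(fit(255,275,300,335,48,200)); print(fit(255,270,300,335,48,215))
# fences: dark
m=(hsv[75:225,225:355,2]<60).astype(np.uint8)
for c in cv2.findContours(m,0,1)[0]:
    if cv2.contourArea(c)>40:
        P=np.array([ray(d,u+225,v+75,24)[:2] for u,v in c[:,0]],np.float32); print(cv2.contourArea(c),cv2.minAreaRect(P))
a=cv2.resize(im[80:225,225:355,::-1],None,fx=3.6,fy=3.6,interpolation=cv2.INTER_CUBIC); b=cv2.resize(im[265:345,250:305,::-1],None,fx=3.6,fy=3.6)
a=cv2.copyMakeBorder(a,0,0,0,b.shape[1],0); a[:b.shape[0],-b.shape[1]:]=b; cv2.imwrite("pics/w1c.png",a)
```

```text
((523.62109375, -148.35958862304688), (141.83786010742188, 101.63203430175781), 81.67576599121094)
((500.1813049316406, 51.08864974975586), (42.49345016479492, 74.62926483154297), 12.025727272033691)
((500.1529235839844, 56.54417419433594), (40.6080207824707, 64.95346069335938), 9.729921340942383)
255.0 ((523.1260986328125, -106.52201843261719), (13.56549072265625, 52.07284927368164), 82.22699737548828)
79.5 ((512.9264526367188, -190.27203369140625), (7.184761047363281, 18.628128051757812), 81.58998107910156)
483.0 ((554.3115234375, -154.9818115234375), (89.21012878417969, 11.774541854858398), 81.59539031982422)
```

View pics/w1c.png

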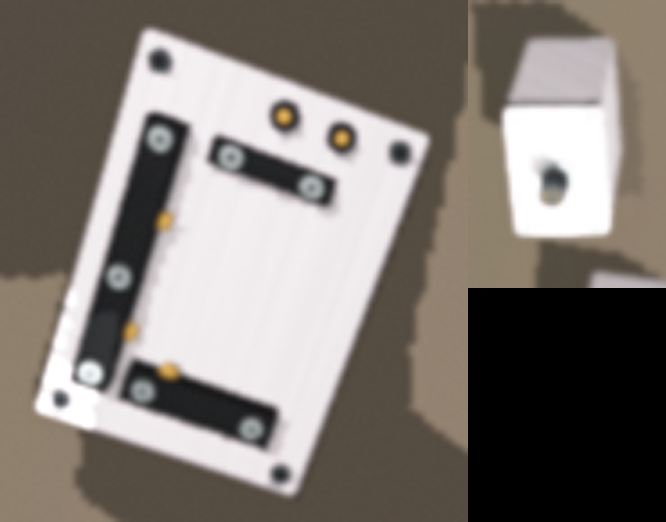

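Plate, fences and cheek agree: nest centre about (523,-149), yaw -8.3°. For the housing I'll cast the lid corners from the crop: (503,102), (612,102), (612,235), (518,235).

Run:
```python
from h import *
d=load("w1")
P=np.array([ray(d,250+(x-468)/3.6-.3,265+y/3.6-.3,48)[:2] for x,y in[(503,102),(612,102),(612,235),(518,235)]],np.float32)
print(P,P.mean(0),cv2.minAreaRect(P))
```

```text
[[525.2171    31.211264]
 [485.74265   22.808111]
 [475.2887    83.89774 ]
 [511.10287   91.52709 ]] [499.33783   57.361053] ((499.0323181152344, 57.29736328125), (40.35895919799805, 61.93267822265625), 12.017494201660156)
```

servo_tool([
  [1,-3.3,-1.1,0,0,0,0],
  [1,-3.3,-1.1,0,0,0,0],
  [1,-3.3,-1.1,0,0,0,0],
  [1,-3.3,-1.1,0,0,0,0],
  [1,-3.3,-1.1,0,0,0,0],
  [1,-3.3,-1.1,0,0,0,0],
  [1,0,0,0,0,0,0],
])

```text
clock: 3.15
position: [494.7, 59.4, 242.1]
ee_rot: [0.778, -0.628, 0.0, -0.0]
contact_force: [-0.1, -0.3, -0.1]
gripper_width: 85.5
```

Run:
```python
from h import *
d=snap("wrist","w2"); s=read_state(); print(s["position"]); print(proj(d,(498,59,48)))
im=d["image"][:,:,::-1]; cv2.imwrite("pics/w2c.png",cv2.resize(im[90:290,220:420],None,fx=3,fy=3,interpolation=cv2.INTER_CUBIC))
```

```text
[494.20254138  57.99230592 242.02675101]
[324.28226079 171.44346964]
```

View pics/w2c.png

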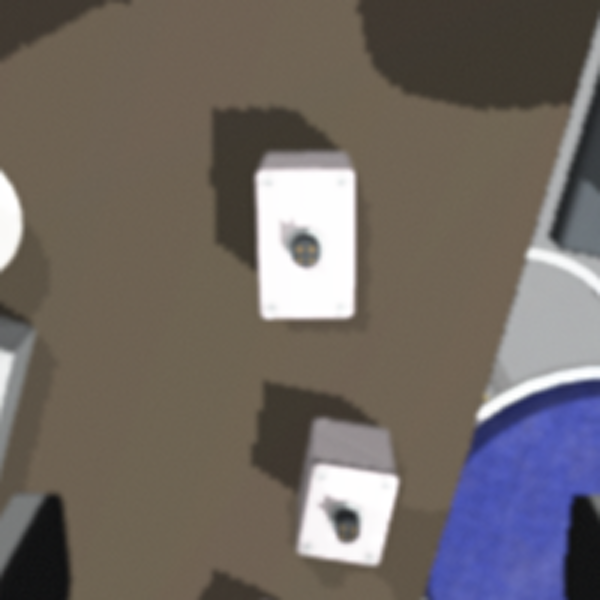

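The lid is seen squarely, with crop corners (257,169), (356,169), (353,317), (262,318). It has the proportions of the middle housing, and the short one below it at (350,515) is clearly shorter.

Run:
```python
from h import *
d=load("w2")
P=np.array([ray(d,220+x/3-.3,90+y/3-.3,48)[:2] for x,y in[(257,169),(356,169),(353,317),(262,318)]],np.float32)
c=P.mean(0);print(P,c,cv2.minAreaRect(P))
s=read_state(); M=R.from_quat(s["ee_rot"]).as_matrix(); print(M)
print(M.T@(np.array([c[0],c[1],29])-s["position"]))
```

```text
[[524.69727   35.055634]
 [488.82077   27.269735]
 [476.83368   84.039604]
 [511.65927   92.029205]] [500.50278   59.598545] ((500.2861633300781, 59.447933197021484), (36.70928955078125, 58.44636154174805), 12.889780044555664)
[[ 2.10886969e-01 -9.77510313e-01 -5.23417746e-04]
 [-9.77510453e-01 -2.10886948e-01 -9.60253189e-05]
 [-1.65162313e-05  5.31896807e-04 -9.99999858e-01]]
[ -0.23795955  -6.61058852 213.02326896]
```

servo_tool([
  [1,0,-0.65,3,0,0,-0.4],
  [1,0,0,4,0,0,0],
  [1,0,0,4,0,0,0],
  [1,0,0,4,0,0,0],
  [1,0,0,3,0,0,0],
  [1,0,0,2,0,0,0],
  [1,0,0,1.3,0,0,0],
  [1,0,0,0,0,0,0],
  [1,0,0,0,0,0,0],
])

```text
clock: 4.1
position: [500.7, 57.2, 29.5]
ee_rot: [0.78, -0.626, 0.0, 0.0]
contact_force: [0.5, -0.7, -1.0]
gripper_width: 85.0
```

servo_tool([
  [0,0,0,0,0,0,0],
  [0,0,0,0,0,0,0],
  [0,0,0,0,0,0,0],
  [0,0,0,0,0,0,0],
  [0,0,0,0,0,0,0],
  [0,0,0,0,0,0,0],
  [0,0,0,0,0,0,0],
  [0,0,0,0,0,0,0],
])

```text
clock: 4.9
position: [501.0, 58.0, 30.1]
ee_rot: [0.78, -0.625, 0.0, -0.0]
contact_force: [-1.0, 0.4, 6.1]
gripper_width: 35.2
```

servo_tool([
  [0,0,0,-1,0,0,0],
  [0,0,0,-3,0,0,0],
  [0,0,0,-3,0,0,0],
  [0,0,0,-1,0,0,0],
  [0,0,0,0,0,0,5.2],
  [0,0,0,0,0,0,5.2],
  [0,0,0,0,0,0,5.2],
  [0,0,0,0,0,0,5.2],
  [0,0,0,0,0,0,0],
])

```text
clock: 5.8
position: [499.8, 57.6, 108.5]
ee_rot: [-0.654, 0.756, 0.0, -0.001]
contact_force: [-0.6, 0.2, -1.2]
gripper_width: 35.2
```

servo_tool([
  [0,1.4,-0.3,0,0,0,0],
  [0,2.2,-0.5,0,0,0,0],
  [0,2.5,-0.6,0,0,0,0],
  [0,2.6,-0.6,0,0,0,0],
  [0,2.6,-0.6,0,0,0,0],
  [0,2.6,-0.6,0,0,0,0],
  [0,2.5,-0.6,0,0,0,0],
  [0,2.2,-0.5,0,0,0,0],
  [0,1.6,-0.5,0,0,0,0],
  [0,0,0,0,0,0,0],
  [0,0,0,0,0,0,0],
])

```text
clock: 6.9
position: [518.4, -149.6, 108.8]
ee_rot: [-0.654, 0.756, 0.0, -0.0]
contact_force: [-0.7, 0.5, -2.5]
gripper_width: 35.1
```

Run:
```python
from h import *
d=snap("wrist","w3"); s=read_state(); print(s["position"],s["contact_force"],s["gripper_width"],R.from_quat(s["ee_rot"]).as_matrix())
snap("top","t3")
im=d["image"][:,:,::-1]; cv2.imwrite("pics/w3c.png",cv2.resize(im[130:370,200:500],None,fx=2.5,fy=2.5,interpolation=cv2.INTER_CUBIC))
```

```text
[ 518.52026274 -149.08055692  108.92642981] [-1.37362071 -0.27600909 -2.57450481] 35.26874329328989 [[-1.43222549e-01 -9.89690014e-01 -9.88822522e-04]
 [-9.89690502e-01  1.43222371e-01  2.49538831e-04]
 [-1.05344583e-04  1.01436785e-03 -9.99999480e-01]]
```

View pics/w3c.png

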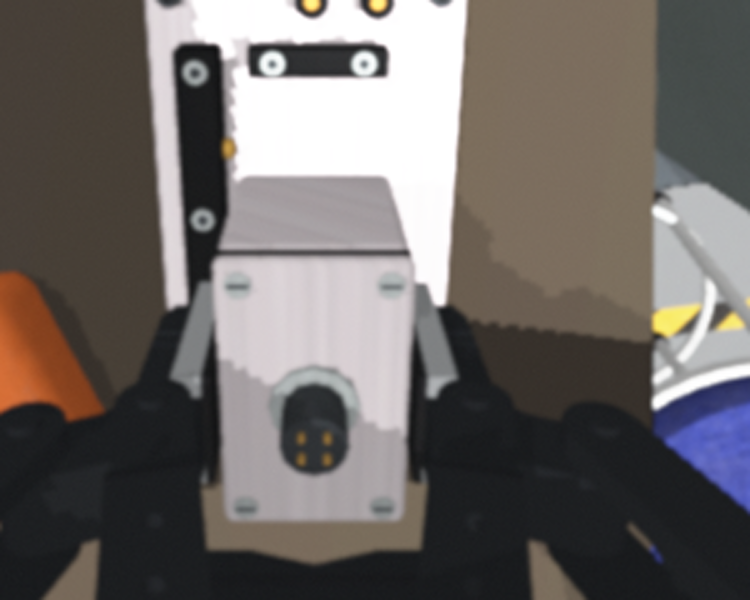

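The housing is held squarely between the pads and aligned with the nest, with the far fence's stop edge at crop x about 224 and the cheek at (250–387, 45–76). I'll measure lid against nest in this same picture.

Run:
```python
from h import *
d=load("w3"); s=read_state()
f=lambda x,y,z: ray(d,200+x/2.5-.3,130+y/2.5-.3,z)[:2]
L=np.array([f(*p,127) for p in[(213,257),(412,257),(402,520),(228,520)]],np.float32)
print("lid",L.mean(0),cv2.minAreaRect(L))
C=np.array([f(*p,20) for p in[(250,45),(387,45),(387,76),(250,76)]],np.float32)
print("cheek",C.mean(0),cv2.minAreaRect(C))
F=np.array([f(*p,24) for p in[(175,46),(220,45)]]);print("fence right end",F)
S=np.array([f(195,72,24),f(203,220,24)]);v=S[1]-S[0];print("screws",S,np.degrees(np.arctan2(v[1],v[0])),np.linalg.norm(v))
y=np.radians(-8.4); Rm=np.array([[np.cos(y),-np.sin(y)],[np.sin(y),np.cos(y)]])
o=C.mean(0)-Rm@[-4,-42];print("origin by cheek",o)
print("by fence end",F.mean(0)-Rm@[33,-47])
print("lid in nest",Rm.T@(L.mean(0)-o))
print("tcp in nest",Rm.T@(s["position"][:2]-o))
```

```text
lid [ 520.0809  -148.81125] ((520.0333862304688, -148.8031005859375), (57.416805267333984, 34.20808410644531), 82.11024475097656)
cheek [ 512.60156 -190.03505] ((512.5907592773438, -190.0336151123047), (9.482696533203125, 41.876708984375), 81.73763275146484)
fence right end [[ 553.9448069  -201.21896783]
 [ 540.70673186 -199.59614844]]
screws [[ 549.61620529 -192.71151121]
 [ 556.52498046 -145.06171012]] 81.75013800840131 48.14804999644203
origin by cheek [ 522.69413903 -149.06994357]
by fence end [ 521.54568474 -149.09101854]
lid in nest [-2.6230241  -0.12583443]
tcp in nest [-4.01952799 -0.2586384 ]
```

servo_tool([
  [0,0,0,1.5,0,0,0],
  [0,0,0,1.5,0,0,0],
  [0,0,0,1.5,0,0,0],
  [0,0,0,1,0,0,0],
  [0,0,0,0.7,0,0,0],
  [0,0,0,0.4,0,0,0],
  [0,0,0,0,0,0,0],
  [0,0,0,0,0,0,0],
])

```text
clock: 7.8
position: [519.5, -149.0, 43.7]
ee_rot: [-0.655, 0.756, -0.0, 0.0]
contact_force: [-0.6, 0.3, -1.7]
gripper_width: 35.3
```

servo_tool([
  [0,0,0,0.1,0,0,0],
  [0,0,0,0.1,0,0,0],
  [0,0,0,0.1,0,0,0],
  [0,0,0,0,0,0,0],
  [0,0,0,0,0,0,0],
])

```text
clock: 8.3
position: [519.1, -149.0, 40.3]
ee_rot: [-0.654, 0.756, -0.0, 0.0]
contact_force: [0.2, -0.7, -2.2]
gripper_width: 35.2
```

servo_tool([
  [0,0,0,0.05,0,0,0],
  [0,0,0,0.05,0,0,0],
  [0,0,0,0,0,0,0],
  [0,0,0,0,0,0,0],
])

```text
clock: 8.7
position: [519.3, -149.0, 40.1]
ee_rot: [-0.655, 0.756, -0.0, 0.0]
contact_force: [-2.3, 0.5, 6.3]
gripper_width: 35.3
```

servo_tool([
  [0,0,0,0.05,0,0,0],
  [0,0,0,0.05,0,0,0],
  [0,0,0,0,0,0,0],
  [0,0,0,0,0,0,0],
])

```text
clock: 9.1
position: [519.3, -149.1, 40.1]
ee_rot: [-0.655, 0.756, -0.0, 0.0]
contact_force: [-4.4, 0.8, 11.4]
gripper_width: 35.2
```

servo_tool([
  [0,0,-0.2,-0.04,0,0,0],
  [0,0,-0.2,0,0,0,0],
  [0,0,-0.2,0,0,0,0],
  [0,0,-0.2,0,0,0,0],
  [0,0,0,0,0,0,0],
  [0,0,0,0,0,0,0],
])

```text
clock: 9.7
position: [526.1, -150.3, 40.1]
ee_rot: [-0.655, 0.756, 0.0, -0.001]
contact_force: [-5.2, 1.8, 12.6]
gripper_width: 35.1
```

servo_tool([
  [0,0,-0.1,0,0,0,0],
  [0,0,-0.1,0,0,0,0],
  [0,0,-0.1,0,0,0,0],
  [0,0,0,0,0,0,0],
  [0,0,0,0,0,0,0],
])

```text
clock: 10.2
position: [527.9, -150.6, 40.2]
ee_rot: [-0.655, 0.756, 0.001, -0.002]
contact_force: [-7.7, 1.8, 14.9]
gripper_width: 35.0
```

servo_tool([
  [0,-0.2,0,0,0,0,0],
  [0,-0.2,0,0,0,0,0],
  [0,-0.2,0,0,0,0,0],
  [0,0,0,0,0,0,0],
  [0,0,0,0,0,0,0],
])

```text
clock: 10.7
position: [529.7, -145.7, 40.1]
ee_rot: [-0.655, 0.756, 0.0, -0.001]
contact_force: [-5.5, -3.8, 10.3]
gripper_width: 34.6
```

servo_tool([
  [0,-0.1,-0.1,0,0,0,0],
  [0,-0.1,-0.1,0,0,0,0],
  [0,-0.1,0,0,0,0,0],
  [0,0,0,0,0,0,0],
  [0,0,0,0,0,0,0],
])

```text
clock: 11.2
position: [530.2, -143.9, 40.2]
ee_rot: [-0.654, 0.756, 0.001, -0.003]
contact_force: [-8.4, -6.6, 14.9]
gripper_width: 35.1
```

servo_tool([
  [0,-0.1,-0.1,0,0,0,0],
  [0,-0.1,-0.1,0,0,0,0],
  [0,0,0,0,0,0,0],
  [0,0,0,0,0,0,0],
])

```text
clock: 11.6
position: [530.4, -143.6, 40.3]
ee_rot: [-0.654, 0.756, 0.002, -0.005]
contact_force: [-12.8, -12.3, 17.3]
gripper_width: 35.3
```

Run:
```python
from h import *
snap("wrist","w4"); s=read_state(); M=R.from_quat(s["ee_rot"]).as_matrix(); print(M.T@s["contact_force"],s["position"],M,s["wrist_torque"])
```

```text
[ 14.21521857  10.40902529 -16.43789674] [ 530.3941774  -143.64619828   40.23985305] [[-0.14440655 -0.98945798 -0.01093907]
 [-0.98950645  0.1444504  -0.00332717]
 [ 0.00487224  0.01034381 -0.99993463]] [-3.54125945  3.42971213 -0.05790471]
```

Both axes have stalled with forces well above the pin springs (about 12 N each), so it is against the fences. A 0.6° tool tilt has built up, which I'll level out before looking.

servo_tool([
  [0,0,0,0,0.3,-0.1,0],
  [0,0,0,0,0.3,-0.1,0],
  [0,0,0,0,0.3,-0.1,0],
  [0,0,0,0,0,0,0],
  [0,0,0,0,0,0,0],
])

```text
clock: 12.15
position: [530.1, -143.7, 40.1]
ee_rot: [-0.654, 0.756, -0.002, 0.001]
contact_force: [-11.6, -13.2, 17.1]
gripper_width: 35.1
```

Run:
```python
from h import *
d=snap("wrist","w5"); s=read_state(); M=R.from_quat(s["ee_rot"]).as_matrix(); print(M.T@s["contact_force"],s["position"],M,s["wrist_torque"],s["gripper_width"])
snap("scene","s5");e=snap("top","t5")
im=d["image"][:,:,::-1]; a=cv2.resize(im[140:330,220:400],None,fx=3.1,fy=3.1,interpolation=cv2.INTER_CUBIC);cv2.imwrite("pics/w5c.png",a)
```

```text
[ 14.89951184   9.18954147 -16.8591674 ] [ 530.13462345 -143.66394114   40.09777475] [[-1.43939892e-01 -9.89577243e-01  4.26473977e-03]
 [-9.89586430e-01  1.43938880e-01 -5.44953487e-04]
 [-7.45882960e-05 -4.29876914e-03 -9.99990757e-01]] [-3.65409253  3.69248745 -0.04686871] 34.69114284378102
```

View pics/w5c.png

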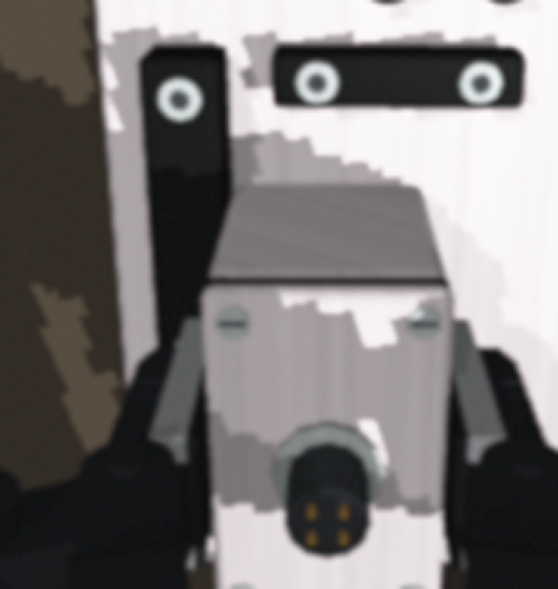

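The housing's end face meets the fence line at (232,187). The outer pin, which should be hidden at this spot, is no longer visible, and the housing looks square. I'll check numerically against the cheek in the same picture and trim off the remaining 0.25° of tilt.

servo_tool([
  [0,0,0,0,-0.25,0,0],
  [0,0,0,0,0,0,0],
  [0,0,0,0,0,0,0],
])

```text
clock: 12.6
position: [530.2, -143.7, 40.1]
ee_rot: [-0.654, 0.756, -0.0, 0.0]
contact_force: [-11.5, -12.8, 16.0]
gripper_width: 35.2
```

Run:
```python
from h import *
d=load("w5"); f=lambda x,y,z: ray(d,220+x/3.1-.3,140+y/3.1-.3,z)[:2]
C=np.array([f(*p,20) for p in[(275,47),(522,47),(522,104),(275,104)]],np.float32)
r=cv2.minAreaRect(C);print("cheek",r)
for yaw in(-8.25,):
    y=np.radians(yaw);Rm=np.array([[np.cos(y),-np.sin(y)],[np.sin(y),np.cos(y)]])
    o=C.mean(0)-Rm@[-4,-42]; N=lambda p:Rm.T@(p-o)
    print("origin",o)
    print("bottom corners (26,-21),(-10,-21):",N(f(235,187,10)),N(f(418,187,10)))
    print("lid corners (26,-21),(-10,-21):",N(f(203,282,58)),N(f(452,282,58)))
    print("fence inner edge x=26:",N(f(226,48,24)),N(f(230,185,24)), "outer end", N(f(142,55,24)))
v=f(452,282,58)-f(203,282,58);print("lid edge yaw",np.degrees(np.arctan2(*v[::-1])))
v=f(522,104,20)-f(275,104,20);print("cheek yaw",np.degrees(np.arctan2(*v[::-1])))
s=read_state(); M=R.from_quat(s["ee_rot"]).as_matrix(); print(s["position"],M[:,2],s["contact_force"])
# left side view from scene/top cams
for n,c in(("s5",(532,-141,40)),("t5",(532,-141,40))):
    e=load(n);u,v=proj(e,c).astype(int);cv2.imwrite(f"pics/{n}c.png",cv2.resize(e["image"][max(v-35,0):v+35,u-45:u+45,::-1],None,fx=6,fy=6,interpolation=cv2.INTER_CUBIC))
a=cv2.imread("pics/s5c.png");b=cv2.imread("pics/t5c.png")
cv2.imwrite("pics/st5.png",cv2.resize(np.hstack([a,b]),(800,311)) if a.shape==b.shape else a)
```

```text
cheek ((512.6397705078125, -190.2886199951172), (9.893228530883789, 42.44768524169922), 81.82219696044922)
origin [ 522.74542751 -149.31093463]
bottom corners (26,-21),(-10,-21): [ 25.62103997 -18.22093899] [ -9.01063929 -18.28282354]
lid corners (26,-21),(-10,-21): [ 25.06933939 -21.62390523] [ -9.26210648 -21.70741874]
fence inner edge x=26: [ 24.70505598 -47.53216112] [ 24.88800726 -23.6466317 ] outer end [ 38.58378515 -46.35645483]
lid edge yaw 171.8893754963747
cheek yaw 171.82220937022964
[ 530.19567531 -143.67412892   40.08114773] [ 3.19504411e-04  1.44350545e-04 -9.99999939e-01] [-11.53680296 -12.77737544  16.00348063]
```

View pics/st5.png

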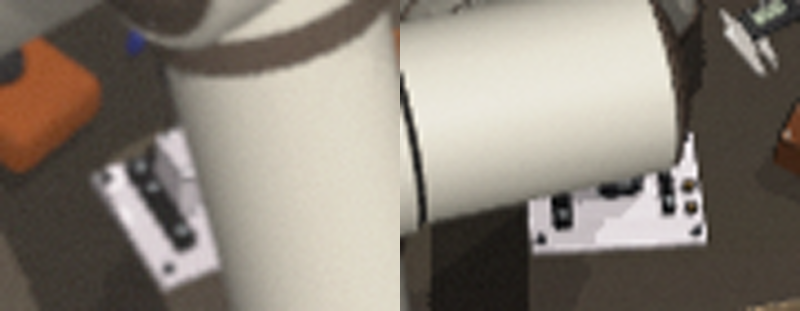

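X is home (housing 25.6/25.1 against the fence edge read as 24.9), and yaw and tilt are about 0. Y reads about 0.7–1.4 mm short, within the calibration error, so I'll test it with a firmer push in y while pressing down.

servo_tool([
  [0,0,0,0.08,0,0,0],
  [0,-0.1,0,0,0,0,0],
  [0,-0.1,0,0,0,0,0],
  [0,-0.1,0,0,0,0,0],
  [0,0,0,0,0,0,0],
  [0,0,0,0,0,0,0],
])

```text
clock: 13.2
position: [530.2, -143.4, 40.1]
ee_rot: [-0.654, 0.756, -0.001, -0.001]
contact_force: [-13.5, -25.5, 20.9]
gripper_width: 34.7
```

Run:
```python
from h import *
P=[];F=[]
for i in range(6):
    d=get_image("wrist"); s=read_state();P.append(s["position"]);F.append(s["contact_force"])
snap("wrist","w6")
M=R.from_quat(s["ee_rot"]).as_matrix();print(np.mean(P,0),np.std(P,0),np.mean(F,0),M,s["gripper_width"])
im=d["image"][:,:,::-1]; cv2.imwrite("pics/w6c.png",cv2.resize(im[140:330,220:400],None,fx=3.1,fy=3.1,interpolation=cv2.INTER_CUBIC))
```

```text
[ 530.24726604 -143.41676228   40.16302947] [0.01391747 0.01158439 0.01457964] [-13.38276865 -25.12581739  20.44344539] [[-1.43929306e-01 -9.89587790e-01 -5.99813100e-04]
 [-9.89583721e-01  1.43930438e-01 -2.84400241e-03]
 [ 2.90072142e-03  1.84229986e-04 -9.99995776e-01]] 35.34771139187307
```

A 3 mm push in y moved it only 0.25 mm and raised the force by 12 N, so it is hard against the left fence. I'll ease y, add a little in x, and check.

servo_tool([
  [0,0.1,-0.1,0,0.1,0,0],
  [0,0.05,-0.1,0,0.2,0,0],
  [0,0,0,0,0,0,0],
  [0,0,0,0,0,0,0],
  [0,0,0,0,0,0,0],
])

```text
clock: 14.05
position: [530.2, -143.6, 40.1]
ee_rot: [-0.654, 0.756, -0.001, -0.0]
contact_force: [-16.8, -16.0, 25.7]
gripper_width: 35.0
```

Run:
```python
from h import *
d=snap("wrist","w7");s=read_state()
M=R.from_quat(s["ee_rot"]).as_matrix();print(s["clock"],s["position"],M.T@s["contact_force"],M,s["gripper_width"])
im=d["image"][:,:,::-1]; cv2.imwrite("pics/w7c.png",cv2.resize(im[140:370,190:430],None,fx=2.5,fy=2.5,interpolation=cv2.INTER_CUBIC))
```

```text
14.1 [ 530.21950747 -143.60757132   40.05828003] [ 19.48180303  14.30534498 -24.02339139] [[-1.44285750e-01 -9.89535784e-01  7.44271939e-04]
 [-9.89534714e-01  1.44284269e-01 -1.76055234e-03]
 [ 1.63474280e-03 -9.90505533e-04 -9.99998173e-01]] 35.446467148742315
```

View pics/w7c.png

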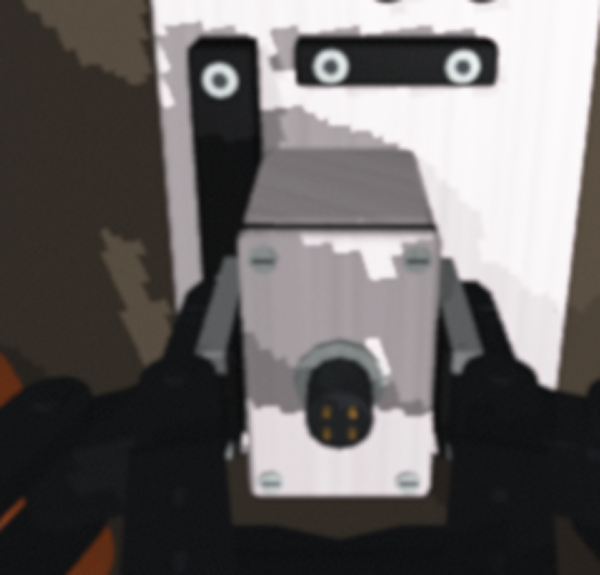

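The housing sits tight along the far-fence edge at (262,155), still square in the grip, at tool tilt about 0.1° and yaw -8.3°, the same as the nest. I'm handing it in.

```bash
python3 -c "
from h import *
print(job_done()); s=read_state(); print(s['clock'],s['position'],s['contact_force'],s['gripper_width'])"
```

```text
the job is handed in; nothing more can be done
None
the job is handed in; nothing more can be done
```

I picked up the middle housing, set it flat on the nest plate and pushed it into the corner. I handed the job in at about 14.1 s with the arm still gripping and pressing.

**Final readings:**
- **Forces:** the tool pressed about 14 N towards the far fence, 19 N towards the left fence and 24 N down.
- **Fully home:** extra pushes of 2–3 mm moved it only about 0.3 mm while the force rose, so both fences are solid stops.
- **Flat and square:** the tool stood 10.0 mm higher than at the pick, matching the plate height. Tilt was about 0.1° and yaw −8.3°, the same as the nest.

**What disagreed or was not seen:**
- **Left fence:** the camera put the housing about 0.7–1.4 mm short of the left fence. That is within the 2 mm calibration, so I relied on the contact test.
- **End-face bottom edge:** the bottom edge of the housing's end face read about 3 mm off. It looked nearly the same (within a pixel) in the earlier picture with the housing in the air, so I took it as a reading error.
- **Pins:** I could not see the pins directly. That they are flush is inferred from the contact with the fences.

I did not go near the other two housings, the meter, the reel or the screwdriver. I did not measure them again at the end.

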